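# Index the cap dial to its next detent and pin it

### The arm

A 6-joint arm with a two-finger parallel gripper is mounted at the origin on a cart in front of the work surface, level with it; the furniture and walls round the work are solid. World frame = base frame: x ahead of the robot, y to its left, z up, the work surface at z = 0. Lengths are in mm, angles in degrees, forces in N, time in s.
With the tool pointing down it reaches from about 300 to 875 mm from the base axis. Payload 4.2 kg.
Tool frame: the origin (TCP) lies where the fingers leave the gripper's body, on its centre line; the fingertips stand 73 mm ahead of it and the grasp point (between the pads) lies 54 mm ahead of it; y points along the fingers, x is the direction in which the jaws open and shut, and the axes are right-handed (so a half turn about y gives the same grasp; the last joint's range is limited). The gripper opens to 85 mm and grips with 20 to 120 N. Pads are 22 mm wide; open, the fingers measure 114 mm over their backs; the gripper's body (76 mm by 85 mm) begins 54 mm behind the grasp point. The pads swing forward as they close: fully open they stand 13 mm farther back than shut.
Start: joints at [-77.98, 18.312, 89.639, -0, 72.044, -1.146], TCP at [130.975, -559.892, 303.938] pointing down, gripper open.
Joint ranges: [-177.97, 177.97], [-48.28, 115.42], [12.27, 149.76], [-77.06, 257.06], [2.81, 150.46], [-146.56, 146.56]. Speed limits (degrees/s): [147.25, 147.25, 180, 180, 180, 180].

### API

Orientations are given as [roll, pitch, yaw] about the fixed x, y, z axes, in that order (R = Rz(yaw) Ry(pitch) Rx(roll)).
In Python, from plant import env, viewer gives the robot as it stands.
- The arm moves only by the shell command python3 -m handwheel 'ROWS' [FORCE]. ROWS is JSON, a list that holds one entry, the list of rows, each a list of 7 numbers: the shift along the world's x, y, z in m, then the turn, a rotation vector about the world's x, y, z in rad, then the finger opening in m, from 0 to 0.0854. In form: [[[dx, dy, dz, rx, ry, rz, grip], ...]]. A call has 1 to 20 rows; each row is the pose to reach, as a shift and turn from the pose commanded when the call began; what a row does not reach only later rows make up. A row lasts 1/12 s, in which the tool goes at most 41.7 mm and 7.16 degrees, less where a joint would pass 70% of its speed; a pose out of reach is approached as far as the arm can. A call with a gripper value outside its range is refused whole. The fingers move at their own pace and stop on an object; FORCE is the grip in N (left out, the last holds). Time passes only in rows, so rows that repeat a pose let the fingers close. It gives the time, the measured TCP pose, the force and the opening at its end, in the units of the state.
- env.read_state(): the state, without advancing time (a new reading comes with each control period).
- viewer.grab_frame(name): name is "scene" or "top" or "wrist"; returns (picture, depth): 420x560x3 uint8, red, green, blue; 420x560 float32, mm along the optical axis (not along the pixel's ray), 0 where there is no reading.
- viewer.get_calibration(name): a dict with "intrinsics" (3x3 intrinsics, pixels), "R" (3x3) and "t" (3): a world point X has camera coordinates R X + t. Camera axes: x right, y down, z forward; pixel columns grow to the right and rows downward; lengths in mm; the calibration is good to about 2 mm. A picture is of the moment at which its call begins: read the wrist's pose just before it. get_calibration takes no time and is no camera call; for the wrist camera it gives the pose at the moment of the call.
- env.close_job(): hands the job in, once; it reports no verdict.
The state is a dict: "time": time; "joint_positions": joint angles; "dq": joint speeds; "tau": joint torques, N m; "ee_pos": TCP position; "orientation": TCP orientation; "contact_force": force on the tool from outside, world axes, zero at the start; "torque": the same for the moment, N m; "opening": opening from 0.0 (shut) to 1.0 (fully open).
Only numpy, scipy, OpenCV 4.12 (cv2) and the standard library are available. Lean on these libraries where they do the work, as an engineer would, in place of code of your own. Each camera call takes 0.05 s, during which the arm holds its last target. There are 200 camera calls.

### The job

The hand-turned cap dial was left standing between two stations. Push it gently round, counter-clockwise seen from above, until it drops into its next detent and not beyond that; then take the lock pin from its park bush and put it fully home, down through the dial's red ear into the lock bush under it. Leave the other things on the table where they are.

Things in the scene. Friction and masses are not known exactly. Their poses are not given: they have to be found in the camera images.
- index_base: Fixed grey base casting, flange 292 mm across. Origin on the dial's upright axis at table height, z up. On its -x side a dark slotted arc bracket (24 mm high) carries the upright lock bush: 14 mm bore, top 44 mm up, 115 mm from the axis. The bracket is clamped anywhere within 18 degrees of -x and is not measured: the station it sets must be felt (or seen).
- dial: Turning dial, disc 176 mm across, top 62 mm above the table; origin on its axis at table height, z up, turns with it. Stations 90 degrees apart: ears with 14 mm holes at its own +-x and +-y (the -x ear is red), 115 mm from the axis. Four upright hand pegs half-way between the ears. Caps fixed in the nests reach 77 mm up, the middle nut 83 mm. A push over 20 N is too hard.
- push_peg (a point): Axis of the hand peg 45 degrees counter-clockwise of the red ear, 98 mm above the table, 80 mm from the dial's axis. Peg 14 mm thick, from the disc (62) to 112 mm up. Turning takes about 1.5 N here; at a detent it rises to 7 to 11 N within 4 degrees, then vanishes: the dial drops about 4 degrees ahead by itself, into the detent, and stays. Leaving it takes as much again.
- red_ear (a point): Centre of the red ear's hole at its top face (62 mm above the table, 115 mm from the axis; ear 10 mm thick, 28 mm across). Axes as the dial's. Only in the detent does this hole stand exactly over the lock bush. At the start the next detent is 14 to 80 degrees away, counter-clockwise.
- pin_knob (a point): Centre of the lock pin's upright black knob, 26 mm thick, 30 mm high. Shoulder underside 39 mm below it, then a 12 mm shaft, tapered to 6 mm over the last 10 mm; tip 89 mm below. Parked on the base 168 mm from the axis (bush top 58 mm up); lift 52 mm to clear. Fully home: shoulder on the red ear, this point 101 mm above the table; dial not in detent: 12 mm or more higher.
- lock_pin: The loose lock pin, 104 mm long, 22 mm shoulder, about 0.13 kg: origin at its lower tip, z up along it. More than 30 N of it against the dial is too hard.
- bottle: Bystander: filled plain soap bottle, 50 x 87 x 202 mm, standing left of the dial; origin under its middle.
- gauge_block: Bystander: steel setting gauge, 30 x 60 x 42 mm, lying right in front of the dial; origin under its middle.
- spanner: Bystander: steel spanner, 29 x 154 x 8 mm, lying left in front of the dial; origin under its middle.
Mind the look-alikes: they are no part of the job. There is more than one size of the lock_pin; the job needs the larger.

How it is judged:
By the outcome, as a careful person would: the job done as asked, in the order asked, and still so for the second after the job is handed in, with the robot touching nothing.
It also fails if it takes over 67 s, if anything falls off the work surface, if the arm or the gripper's body presses on something with over 40 N, if the wrist force passes 120 N, or if a joint passes its speed limit or range.

## Working session

There is one attempt and no reset: what is moved stays moved. The work goes in short steps, Python scripts to look and compute and a shell command to move; the robot and the scene stay as the last step left them, time stands still between calls to the robot, and variables do not carry over. Pictures are saved under pics/ and viewed, about 8 in all and at most 12, crops included, and the job is handed in when it is done.

```bash
mkdir -p pics && ls && python3 - <<'E'
from plant import env, viewer
import cv2, numpy as np
print(env.read_state())
for n in ("scene","top"):
    p,d=viewer.grab_frame(n); np.savez(f"pics/{n}0.npz",p=p,d=d,**viewer.get_calibration(n))
    cv2.imwrite(f"pics/{n}0.png",p[:,:,::-1]); print(n,viewer.get_calibration(n))
E
```

```text
pics
{'time': 0.0, 'joint_positions': array([-7.79787105e+01,  1.83525983e+01,  8.97050105e+01,  2.14924448e-03,
        7.20441755e+01, -1.14606124e+00]), 'dq': array([ 0.14116472, -0.01257617, -0.05747527,  0.043564  ,  0.01990771,
        0.03346564]), 'tau': array([ 1.87597361e-03, -4.15524173e+01, -2.34159636e+01,  1.46470593e-04,
        8.25662777e-03, -1.58969124e-05]), 'ee_pos': array([ 130.92074674, -559.55276427,  303.08200148]), 'orientation': array([-89.99592121,   0.10172309, -76.83331006]), 'contact_force': array([-0.69623285,  0.05371728,  0.51659462]), 'torque': array([0.00906192, 0.00295578, 0.01692388]), 'opening': 1.0042334567211897}
scene {'intrinsics': array([[454.49062755,   0.        , 281.13953456],
       [  0.        , 454.49062755, 209.11864893],
       [  0.        ,   0.        ,   1.        ]]), 'R': array([[-0.66240519, -0.74914433,  0.00146249],
       [-0.50369797,  0.44393089, -0.74108955],
       [ 0.55453379, -0.49163821, -0.67140461]]), 't': array([265.32909544, 376.47158103, 963.45602336])}
top {'intrinsics': array([[403.90492836,   0.        , 278.22816134],
       [  0.        , 403.90492836, 201.88627412],
       [  0.        ,   0.        ,   1.        ]]), 'R': array([[ 0.05602608, -0.99842861,  0.0011822 ],
       [-0.97649796, -0.05504219, -0.20837966],
       [ 0.20811728,  0.01052028, -0.9780473 ]]), 't': array([-118.31573817,  507.49056232,  839.81413321])}
```

View both.

View pics/top0.png

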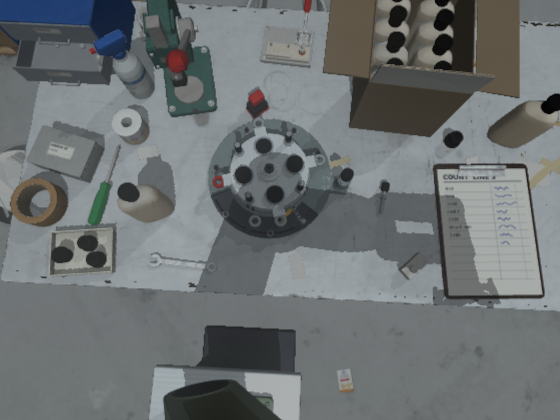

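View pics/scene0.png

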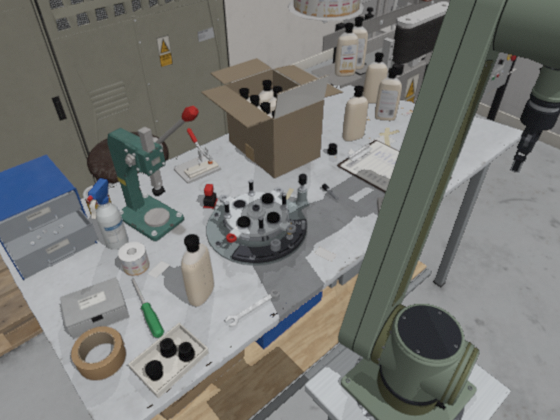

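```bash
python3 - <<'E'
import cv2, numpy as np
p=cv2.imread("pics/top0.png")[90:250,185:405]; cv2.imwrite("pics/c1.png",cv2.resize(p,None,fx=3.6,fy=3.6,interpolation=cv2.INTER_CUBIC))
p=cv2.imread("pics/scene0.png")[165:265,190:350]; cv2.imwrite("pics/c2.png",cv2.resize(p,None,fx=5,fy=5,interpolation=cv2.INTER_CUBIC))
E
```

```text
(no output)
```

View pics/c1.png

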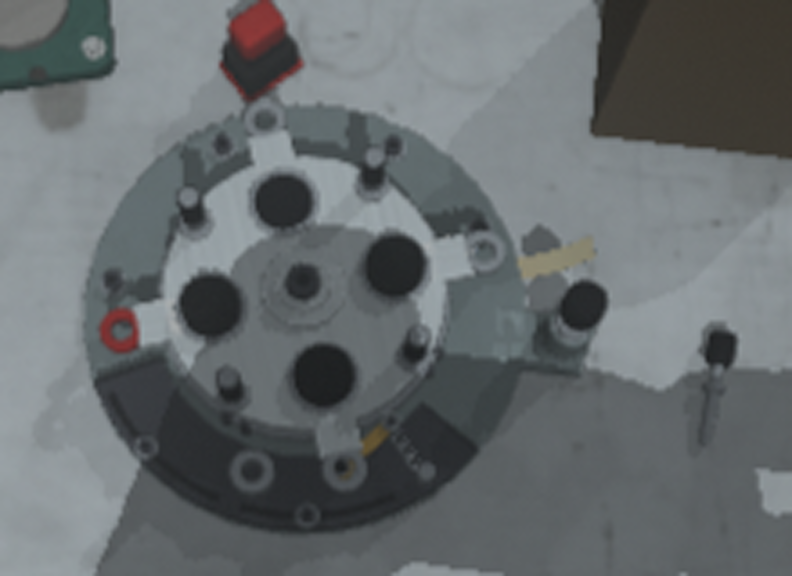

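View pics/c2.png

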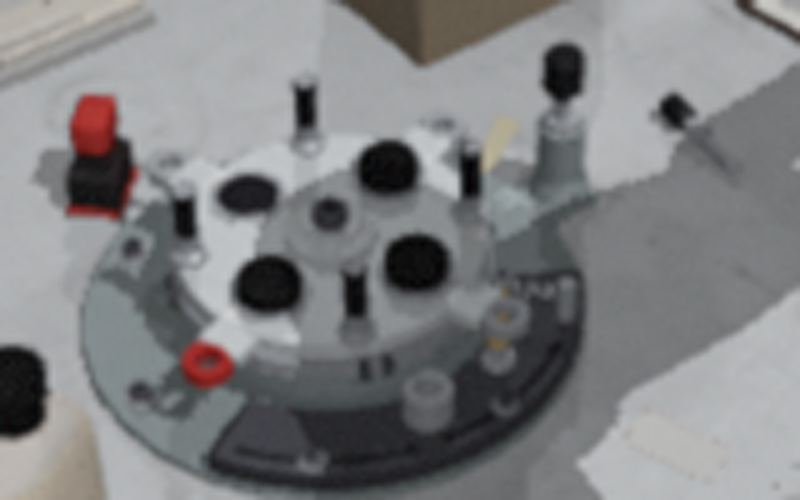

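```bash
cat > h.py <<'E'
import numpy as np
def ray(c,px,z):
    K,R,t=np.array(c["intrinsics"]),np.array(c["R"]),np.array(c["t"])
    d=R.T@np.linalg.solve(K,[px[0],px[1],1.0]); o=-R.T@t
    return o+d*(z-o[2])/d[2]
E
python3 - <<'E'
import numpy as np
from h import ray
c=np.load("pics/top0.npz")
f=lambda x,y:(185+(x+.5)/3.6-.5,90+(y+.5)/3.6-.5)
P={}
for n,x,y,z in [("nut",302,278,83),("red",120,330,62),("ear2",265,118,62),("ear3",485,250,62),("ear4",345,468,62),("bush",252,470,44),
  ("pegA",188,196,112),("pegB",376,156,112),("pegC",420,337,112),("peg",228,371,112),("knob",585,298,0),("flange",307,516,24)]:
    P[n]=[n,f(x,y),z]
# pin knob top: parked: shoulder on bush top 58 -> knob centre 97, top 112
P["knob"][2]=112
W={k:ray(c,v[1],v[2]) for k,v in P.items()}
ax=(W["red"]+W["ear3"]+W["ear2"]+W["ear4"])/4
ax2=(W["peg"]+W["pegA"]+W["pegB"]+W["pegC"])/4
print("axis",ax,ax2,W["nut"])
A=(ax+ax2)/2
for k,v in W.items():
    d=v-A; print(k,v.round(1),"r",np.hypot(*d[:2]).round(1),"ang",np.degrees(np.arctan2(d[1],d[0])).round(1))
# precise red centroid, scene too
import cv2
for n in ("top","scene"):
    c=np.load(f"pics/{n}0.npz");p=c["p"].astype(int)
    m=((p[...,0]>120)&(p[...,1]<80)&(p[...,2]<80)).astype(np.uint8)
    k,l,s,ce=cv2.connectedComponentsWithStats(m)
    for i in range(1,k):
        if s[i,4]>15: print(n,s[i],ce[i].round(1),ray(c,ce[i],62).round(1))
    print(c["d"][168,268])
E
```

```text
axis [583.02127699 -65.17586658  62.        ] [583.61794788 -65.73015765 112.        ] [583.72560823 -64.4940066   83.        ]
nut [583.7 -64.5  83. ] r 1.0 ang 67.1
red [550.5  46.1  62. ] r 116.3 ang 106.4
ear2 [694.4 -33.7  62. ] r 115.5 ang 15.9
ear3 [ 614.6 -176.3   62. ] r 115.2 ang -74.2
ear4 [472.5 -96.8  62. ] r 115.2 ang -164.2
bush [471.  -39.7  44. ] r 115.2 ang 167.1
pegA [621.5   4.7 112. ] r 79.9 ang 61.4
pegB [ 652.9 -105.   112. ] r 80.0 ang -29.6
pegC [ 543.3 -136.1  112. ] r 81.2 ang -119.6
peg [516.8 -26.5 112. ] r 77.1 ang 149.7
knob [ 572.1 -231.   112. ] r 165.9 ang -93.9
flange [447.2 -74.7  24. ] r 136.5 ang -176.1
top [172  57   8   8  36] [176.3  60.4] [839.8 170.3  62. ]
top [250  91  14  12  98] [256.   96.2] [758.8 -24.2  62. ]
top [213 177  10  10  27] [217.  181.6] [549.8  48.2  62. ]
879.03754
scene [185 106  14   9  93] [191.4 110. ] [1177.2 -240.6   62. ]
scene [187 128  10  14  60] [191.4 134.4] [1037.2 -149.1   62. ]
scene [204 184   9  11  75] [208.1 188.9] [754.9 -23.4  62. ]
scene [226 234  10   8  49] [230.7 237.3] [549.3  47.   62. ]
1485.2007
```

```bash
python3 -m handwheel '[[[0.382,0.533,-0.08,0,0,-0.733,0.038],[0.382,0.533,-0.08,0,0,-0.733,0.038],[0.382,0.533,-0.08,0,0,-0.733,0.038],[0.382,0.533,-0.08,0,0,-0.733,0.038],[0.382,0.533,-0.08,0,0,-0.733,0.038],[0.382,0.533,-0.08,0,0,-0.733,0.038],[0.382,0.533,-0.08,0,0,-0.733,0.038],[0.382,0.533,-0.08,0,0,-0.733,0.038],[0.382,0.533,-0.08,0,0,-0.733,0.038],[0.382,0.533,-0.08,0,0,-0.733,0.038],[0.382,0.533,-0.08,0,0,-0.733,0.038],[0.382,0.533,-0.08,0,0,-0.733,0.038],[0.382,0.533,-0.08,0,0,-0.733,0.038],[0.382,0.533,-0.08,0,0,-0.733,0.038],[0.382,0.533,-0.08,0,0,-0.733,0.038],[0.382,0.533,-0.08,0,0,-0.733,0.038],[0.382,0.533,-0.08,0,0,-0.733,0.038],[0.382,0.533,-0.08,0,0,-0.733,0.038],[0.382,0.533,-0.08,0,0,-0.733,0.038]]]' 25
python3 - <<'E'
from plant import env, viewer
import cv2, numpy as np
from h import ray
c=viewer.get_calibration("wrist");p,d=viewer.grab_frame("wrist"); np.savez("pics/w1.npz",p=p,d=d,**c)
cv2.imwrite("pics/w1.png",p[:,:,::-1]); s=env.read_state(); print(s["ee_pos"],s["orientation"],s["joint_positions"],s["contact_force"])
K=c["intrinsics"]; 
for q in [(513.3,-26.6,112),(471,-39.7,44),(551,45,62),(583.3,-65.4,83)]:
    v=K@(c["R"]@np.array(q)+c["t"]); print(q,v[:2]/v[2])
E
```

```text
time: 1.68
ee_pos: [512.4, -26.9, 223.4]
orientation: [-90.1, -0.1, -118.8]
contact_force: [0.4, 0.1, -0.2]
opening: 0.443
[512.10162352 -27.61041147 223.69611945] [-9.00616123e+01 -7.24089852e-02 -1.18838299e+02] [-4.35172707e+00  1.66594244e+01  1.04589180e+02 -4.71650737e-02
  5.88374872e+01  1.14511048e+02] [-0.39112697  0.60136896 -0.54298073]
(513.3, -26.6, 112) [282.08177403 234.74544474]
(471, -39.7, 44) [319.39740521 237.53161953]
(551, 45, 62) [177.79454554 211.74075586]
(583.3, -65.4, 83) [282.49231976  99.86990421]
```

View pics/w1.png

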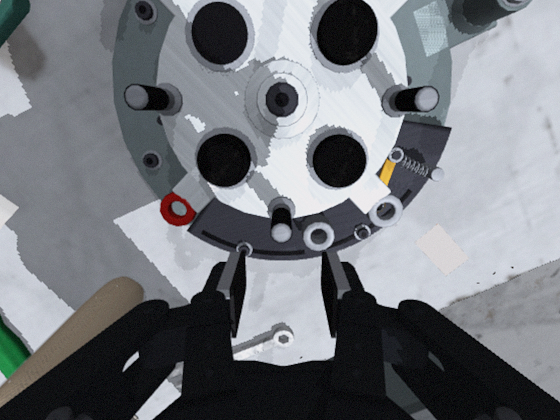

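```bash
python3 -m handwheel '[[[0,0,-0.02,0,0,0,0.038],[0,0,-0.045,0,0,0,0.038],[0,0,-0.068,0,0,0,0.038],[0,0,-0.068,0,0,0,0.038]]]' && python3 - <<'E'
import numpy as np
# shifts along arc r=80 from angle a0, every 1.5 deg, mm
for a0,st,n in [(151,1.5,20),(181,1.5,16)]:
    print(a0)
    for i in range(1,n+1):
        a=np.radians(a0+st*i); b=np.radians(a0)
        print(a0+st*i,(80*(np.cos(a)-np.cos(b))/1000).round(4),(80*(np.sin(a)-np.sin(b))/1000).round(4),(a-b).round(3))
E
```

```text
time: 2.07
ee_pos: [509.5, -28.4, 152.7]
orientation: [-90.4, -0.2, -119.0]
contact_force: [-0.3, -0.6, -0.5]
opening: 0.448
151
152.5 -0.001 -0.0018 0.026
154.0 -0.0019 -0.0037 0.052
155.5 -0.0028 -0.0056 0.079
157.0 -0.0037 -0.0075 0.105
158.5 -0.0045 -0.0095 0.131
160.0 -0.0052 -0.0114 0.157
161.5 -0.0059 -0.0134 0.183
163.0 -0.0065 -0.0154 0.209
164.5 -0.0071 -0.0174 0.236
166.0 -0.0077 -0.0194 0.262
167.5 -0.0081 -0.0215 0.288
169.0 -0.0086 -0.0235 0.314
170.5 -0.0089 -0.0256 0.34
172.0 -0.0093 -0.0277 0.367
173.5 -0.0095 -0.0297 0.393
175.0 -0.0097 -0.0318 0.419
176.5 -0.0099 -0.0339 0.445
178.0 -0.01 -0.036 0.471
179.5 -0.01 -0.0381 0.497
181.0 -0.01 -0.0402 0.524
181
182.5 0.0001 -0.0021 0.026
184.0 0.0002 -0.0042 0.052
185.5 0.0004 -0.0063 0.079
187.0 0.0006 -0.0084 0.105
188.5 0.0009 -0.0104 0.131
190.0 0.0012 -0.0125 0.157
191.5 0.0016 -0.0146 0.183
193.0 0.002 -0.0166 0.209
194.5 0.0025 -0.0186 0.236
196.0 0.0031 -0.0207 0.262
197.5 0.0037 -0.0227 0.288
199.0 0.0043 -0.0246 0.314
200.5 0.0051 -0.0266 0.34
202.0 0.0058 -0.0286 0.367
203.5 0.0066 -0.0305 0.393
205.0 0.0075 -0.0324 0.419
```

```bash
python3 -m handwheel '[[[-0.001,-0.0018,0,0,0,0.026,0.038],[-0.0019,-0.0037,0,0,0,0.052,0.038],[-0.0028,-0.0056,0,0,0,0.079,0.038],[-0.0037,-0.0075,0,0,0,0.105,0.038],[-0.0045,-0.0095,0,0,0,0.131,0.038],[-0.0052,-0.0114,0,0,0,0.157,0.038],[-0.0059,-0.0134,0,0,0,0.183,0.038],[-0.0065,-0.0154,0,0,0,0.209,0.038],[-0.0071,-0.0174,0,0,0,0.236,0.038],[-0.0077,-0.0194,0,0,0,0.262,0.038],[-0.0081,-0.0215,0,0,0,0.288,0.038],[-0.0086,-0.0235,0,0,0,0.314,0.038],[-0.0089,-0.0256,0,0,0,0.34,0.038],[-0.0093,-0.0277,0,0,0,0.367,0.038],[-0.0095,-0.0297,0,0,0,0.393,0.038],[-0.0097,-0.0318,0,0,0,0.419,0.038],[-0.0099,-0.0339,0,0,0,0.445,0.038],[-0.01,-0.036,0,0,0,0.471,0.038],[-0.01,-0.0381,0,0,0,0.497,0.038],[-0.01,-0.0402,0,0,0,0.524,0.038]]]'
```

```text
time: 3.73
ee_pos: [503.3, -68.2, 157.7]
orientation: [-89.8, 0.0, -88.9]
contact_force: [1.4, 2.1, -0.1]
opening: 0.447
```

```bash
python3 -m handwheel '[[[0.0001,-0.0021,0,0,0,0.026,0.038],[0.0002,-0.0042,0,0,0,0.052,0.038],[0.0004,-0.0063,0,0,0,0.079,0.038],[0.0006,-0.0084,0,0,0,0.105,0.038],[0.0009,-0.0104,0,0,0,0.131,0.038],[0.0012,-0.0125,0,0,0,0.157,0.038],[0.0016,-0.0146,0,0,0,0.183,0.038],[0.002,-0.0166,0,0,0,0.209,0.038],[0.0025,-0.0186,0,0,0,0.236,0.038],[0.0031,-0.0207,0,0,0,0.262,0.038],[0.0037,-0.0227,0,0,0,0.288,0.038],[0.0043,-0.0246,0,0,0,0.314,0.038],[0.0051,-0.0266,0,0,0,0.34,0.038],[0.0058,-0.0286,0,0,0,0.367,0.038]]]'
python3 - <<'E'
from plant import env, viewer
import cv2, numpy as np
from h import ray
c=viewer.get_calibration("wrist");p,d=viewer.grab_frame("wrist"); np.savez("pics/w2.npz",p=p,d=d,**c)
q=p.astype(int);m=((q[...,0]>110)&(q[...,1]<70)&(q[...,2]<70)).astype(np.uint8)
k,l,s,ce=cv2.connectedComponentsWithStats(m)
for i in range(1,k):
    if s[i,4]>60:
        w=ray(c,s[i,:2]+s[i,2:4]/2-.5,62); print(s[i],w.round(1),np.hypot(w[0]-583.3,w[1]+65.4),np.degrees(np.arctan2(w[1]+65.4,w[0]-583.3)))
cv2.imwrite("pics/w2.png",p[:,:,::-1])
a0=202
for i in range(1,25):
    a=np.radians(a0+.5*i); b=np.radians(a0)
    print(a0+.5*i,(80*(np.cos(a)-np.cos(b))/1000).round(4),(80*(np.sin(a)-np.sin(b))/1000).round(4),(a-b).round(3))
E
```

```text
time: 4.9
ee_pos: [508.7, -96.6, 157.7]
orientation: [-89.9, -0.0, -67.8]
contact_force: [0.5, 3.0, 0.7]
opening: 0.444
[  96  202   48   44 1021] [487.6  -5.3  62. ] 113.05649943428921 147.87189805232967
202.5 0.0003 -0.0006 0.009
203.0 0.0005 -0.0013 0.017
203.5 0.0008 -0.0019 0.026
204.0 0.0011 -0.0026 0.035
204.5 0.0014 -0.0032 0.044
205.0 0.0017 -0.0038 0.052
205.5 0.002 -0.0045 0.061
206.0 0.0023 -0.0051 0.07
206.5 0.0026 -0.0057 0.079
207.0 0.0029 -0.0064 0.087
207.5 0.0032 -0.007 0.096
208.0 0.0035 -0.0076 0.105
208.5 0.0039 -0.0082 0.113
209.0 0.0042 -0.0088 0.122
209.5 0.0045 -0.0094 0.131
210.0 0.0049 -0.01 0.14
210.5 0.0052 -0.0106 0.148
211.0 0.0056 -0.0112 0.157
211.5 0.006 -0.0118 0.166
212.0 0.0063 -0.0124 0.175
212.5 0.0067 -0.013 0.183
213.0 0.0071 -0.0136 0.192
213.5 0.0075 -0.0142 0.201
214.0 0.0079 -0.0148 0.209
```

```bash
python3 -m handwheel '[[[0.0005,-0.0013,0,0,0,0.017,0.038],[0.0011,-0.0026,0,0,0,0.035,0.038],[0.0017,-0.0038,0,0,0,0.052,0.038],[0.0023,-0.0051,0,0,0,0.07,0.038],[0.0029,-0.0064,0,0,0,0.087,0.038],[0.0035,-0.0076,0,0,0,0.105,0.038],[0.0042,-0.0088,0,0,0,0.122,0.038],[0.0045,-0.0094,0,0,0,0.131,0.038],[0.0049,-0.01,0,0,0,0.14,0.038],[0.0052,-0.0106,0,0,0,0.148,0.038],[0.0056,-0.0112,0,0,0,0.157,0.038],[0.006,-0.0118,0,0,0,0.166,0.038],[0.0063,-0.0124,0,0,0,0.175,0.038]]]'
python3 - <<'E'
import numpy as np
a0=212
for i in range(1,21):
    a=np.radians(a0+.5*i); b=np.radians(a0)
    print(a0+.5*i,(80*(np.cos(a)-np.cos(b))/1000).round(4),(80*(np.sin(a)-np.sin(b))/1000).round(4),(a-b).round(3))
E
```

```text
time: 6.03
ee_pos: [514.9, -108.1, 155.8]
orientation: [-90.0, 0.0, -57.7]
contact_force: [-3.0, 1.4, 0.7]
opening: 0.446
212.5 0.0004 -0.0006 0.009
213.0 0.0008 -0.0012 0.017
213.5 0.0011 -0.0018 0.026
214.0 0.0015 -0.0023 0.035
214.5 0.0019 -0.0029 0.044
215.0 0.0023 -0.0035 0.052
215.5 0.0027 -0.0041 0.061
216.0 0.0031 -0.0046 0.07
216.5 0.0035 -0.0052 0.079
217.0 0.004 -0.0058 0.087
217.5 0.0044 -0.0063 0.096
218.0 0.0048 -0.0069 0.105
218.5 0.0052 -0.0074 0.113
219.0 0.0057 -0.008 0.122
219.5 0.0061 -0.0085 0.131
220.0 0.0066 -0.009 0.14
220.5 0.007 -0.0096 0.148
221.0 0.0075 -0.0101 0.157
221.5 0.0079 -0.0106 0.166
222.0 0.0084 -0.0111 0.175
```

```bash
python3 -m handwheel '[[[0.0004,-0.0006,0,0,0,0.009,0.038],[0.0008,-0.0012,0,0,0,0.017,0.038],[0.0011,-0.0018,0,0,0,0.026,0.038],[0.0015,-0.0023,0,0,0,0.035,0.038],[0.0019,-0.0029,0,0,0,0.044,0.038]]]'
```

```text
time: 6.45
ee_pos: [516.4, -110.2, 155.7]
orientation: [-90.0, 0.1, -55.2]
contact_force: [-4.2, 6.7, 2.7]
opening: 0.444
```

```bash
python3 -m handwheel '[[[0.0004,-0.0006,0,0,0,0.009,0.038],[0.0008,-0.0012,0,0,0,0.018,0.038],[0.0012,-0.0018,0,0,0,0.027,0.038]]]'; python3 - <<'E'
from plant import env, viewer
import cv2, numpy as np
from h import ray
c=viewer.get_calibration("wrist");p,d=viewer.grab_frame("wrist")
q=p.astype(int);m=((q[...,0]>110)&(q[...,1]<70)&(q[...,2]<70)).astype(np.uint8)
k,l,s,ce=cv2.connectedComponentsWithStats(m)
for i in range(1,k):
    if s[i,4]>60:
        w=ray(c,s[i,:2]+s[i,2:4]/2-.5,62); print(s[i],w.round(1),np.hypot(w[0]-583.3,w[1]+65.4),np.degrees(np.arctan2(w[1]+65.4,w[0]-583.3)))
E
```

```text
time: 6.7
ee_pos: [517.2, -110.9, 155.7]
orientation: [-90.0, 0.3, -53.7]
contact_force: [-3.5, 11.0, 3.2]
opening: 0.443
[  95  195   48   46 1042] [477.9 -25.2  62. ] 112.84129546348859 159.1086740165406
```

```bash
python3 -m handwheel '[[[0.0002,-0.0003,0,0,0,0.005,0.038],[0.0004,-0.0006,0,0,0,0.009,0.038]]]'
```

```text
time: 6.92
ee_pos: [517.6, -111.6, 155.7]
orientation: [-90.0, 0.3, -53.2]
contact_force: [-4.2, 8.7, 3.1]
opening: 0.444
```

```bash
python3 -m handwheel '[[[0.0002,-0.0003,0,0,0,0.005,0.038],[0.0004,-0.0006,0,0,0,0.009,0.038]]]'
```

```text
time: 7.08
ee_pos: [518.2, -112.5, 155.7]
orientation: [-90.0, 0.2, -52.7]
contact_force: [-3.6, 7.2, 2.6]
opening: 0.446
```

```bash
python3 -m handwheel '[[[0.0002,-0.0003,0,0,0,0.005,0.038],[0.0004,-0.0006,0,0,0,0.009,0.038]]]'
```

```text
time: 7.25
ee_pos: [518.9, -113.6, 155.8]
orientation: [-90.0, 0.1, -52.1]
contact_force: [-3.7, 4.5, 0.9]
opening: 0.442
```

```bash
cat > look.py <<'E'
from plant import env, viewer
import cv2, numpy as np, sys
from h import ray
c=viewer.get_calibration("wrist");p,d=viewer.grab_frame("wrist")
q=p.astype(int);m=((q[...,0]>110)&(q[...,1]<70)&(q[...,2]<70)).astype(np.uint8)
k,l,s,ce=cv2.connectedComponentsWithStats(m)
for i in range(1,k):
    if s[i,4]>60:
        w=ray(c,s[i,:2]+s[i,2:4]/2-.5,62); print(s[i],w.round(1),np.hypot(w[0]-583.3,w[1]+65.4),np.degrees(np.arctan2(w[1]+65.4,w[0]-583.3)))
s=env.read_state(); print(s["time"],s["ee_pos"],s["contact_force"])
cv2.imwrite(f"pics/{sys.argv[1]}.png",p[:,:,::-1])
E
python3 look.py w3
```

```text
[  94  198   49   45 1032] [475.9 -29.8  62. ] 113.11319382333612 161.65071299367426
7.3 [ 518.97231596 -113.87290273  155.77225933] [-3.11486015  3.05875146  1.00066839]
```

View pics/w3.png

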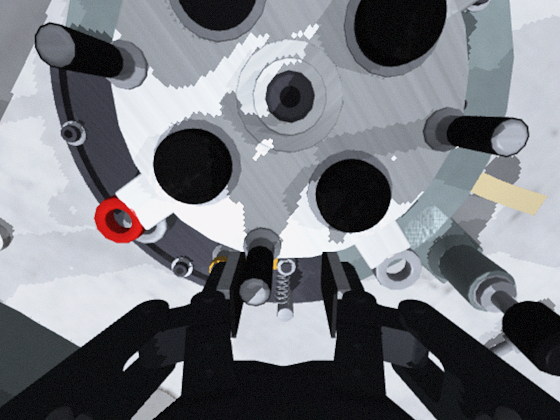

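```bash
python3 -m handwheel '[[[0,0,0,0,0,0,0.038],[0,0,0,0,0,0,0.038],[0,0,0,0,0,0,0.038]]]'; python3 look.py w4
```

```text
time: 7.55
ee_pos: [519.3, -114.6, 155.8]
orientation: [-90.0, 0.0, -52.1]
contact_force: [-3.5, 2.6, 0.6]
opening: 0.445
[  94  200   49   44 1034] [475.8 -31.4  62. ] 112.78959171028862 162.45239203142685
7.6 [ 519.31190278 -114.6878324   155.82226585] [-2.8447377   1.01437231  0.55552305]
```

```bash
python3 -m handwheel '[[[0.0004,-0.0005,0,0,0,0.008,0.038],[0.0008,-0.001,0,0,0,0.016,0.038]]]'
```

```text
time: 7.77
ee_pos: [521.0, -116.1, 156.1]
orientation: [-89.9, -0.1, -51.2]
contact_force: [0.6, -0.6, 0.8]
opening: 0.447
```

```bash
python3 -m handwheel '[[[0.0004,-0.0005,0,0,0,0.008,0.038],[0.0008,-0.001,0,0,0,0.016,0.038]]]'; python3 look.py w5
```

```text
time: 7.93
ee_pos: [522.1, -117.2, 156.4]
orientation: [-89.9, -0.2, -50.3]
contact_force: [-0.8, 0.1, -0.0]
opening: 0.447
[  98  207   48   44 1030] [473.7 -39.1  62. ] 112.75559072382379 166.49638640115535
7.9833 [ 521.97190309 -117.15380146  156.30071845] [-0.03960238 -0.78568627 -0.14976527]
```

```bash
python3 -m handwheel '[[[-0.0018,0.0023,0,0,0,0,0.038],[-0.0018,0.0023,0,0,0,0,0.038],[-0.0018,0.0023,0.02,0,0,0,0.038],[-0.0018,0.0023,0.05,0,0,0,0.038],[0.003,-0.02,0.09,0,0,0,0.05],[0.02,-0.05,0.105,0,0,0,0.055],[0.04,-0.08,0.105,0,0,0,0.055],[0.04,-0.08,0.105,0,0,0,0.055],[0.04,-0.08,0.105,0,0,0,0.055],[0.04,-0.08,0.105,0,0,0,0.055]]]'; python3 look.py w6; python3 - <<'E'
from plant import env, viewer
import cv2, numpy as np
p,d=viewer.grab_frame("top"); np.savez("pics/top1.npz",p=p,d=d,**viewer.get_calibration("top"))
cv2.imwrite("pics/t1.png",cv2.resize(p[90:250,185:405,::-1],None,fx=3.6,fy=3.6,interpolation=cv2.INTER_CUBIC))
c=viewer.get_calibration("wrist")
for q in [(571.9,-233,112),(471,-39.7,62)]:
    v=c["intrinsics"]@(c["R"]@np.array(q)+c["t"]); print(q,v[:2]/v[2])
E
```

```text
time: 8.82
ee_pos: [560.3, -196.2, 260.1]
orientation: [-90.0, 0.1, -50.3]
contact_force: [-0.6, 0.3, -0.4]
opening: 0.646
[ 64 147  32  31 459] [473.2 -39.7  62. ] 113.02565362568659 166.85013811673412
8.8667 [ 560.14818852 -195.7669622   260.12973664] [0.02616431 0.65283776 0.24165684]
(571.9, -233, 112) [333.35763774 236.28974232]
(471, -39.7, 62) [ 78.96490937 164.10512872]
```

View pics/w6.png

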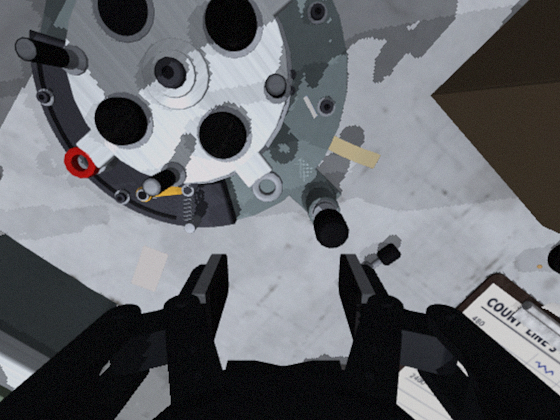

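View pics/t1.png

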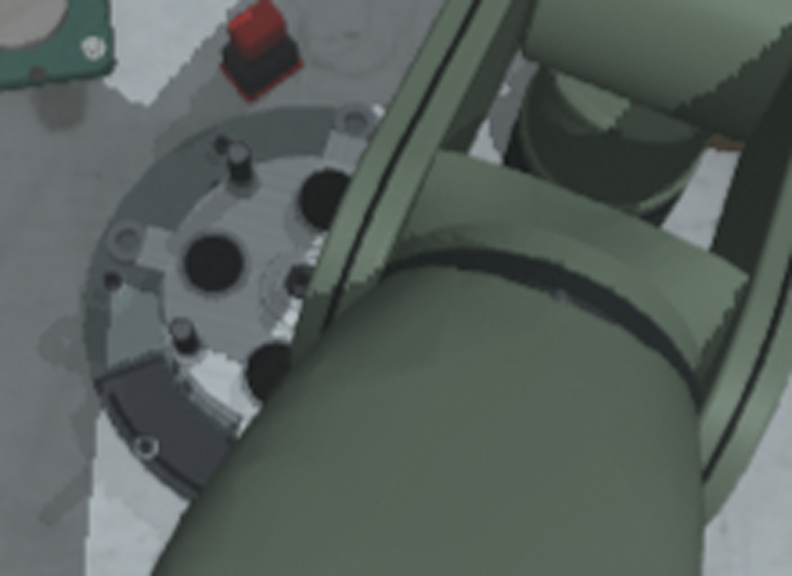

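```bash
python3 - <<'E'
from plant import env, viewer
import cv2, numpy as np
from h import ray
c=viewer.get_calibration("wrist");p,d=viewer.grab_frame("wrist")
g=p.max(2); 
sub=(g[195:265,300:365]<45).astype(np.uint8)
k,l,s,ce=cv2.connectedComponentsWithStats(sub)
for i in range(1,k):
    if s[i,4]>200:
        x,y,w,h,_=s[i]; print(s[i]+[300,195,0,0,0]); 
        rr=[(np.where(l[r]==i)[0].min()+300,np.where(l[r]==i)[0].max()+300,r+195) for r in range(y,y+h,4)]; print(rr)
print(ray(c,(331,230),112), ray(c,(331,230),97))
print("nut",ray(c,(170,71.5),83))
dd=d[222:240,322:342]; print(np.median(dd))
# depth->world at knob top
K=c["intrinsics"]; X=c["R"].T@(np.linalg.solve(K,[331,230,1])*np.median(dd)-c["t"]); print(X)
m=(d>0); vv,uu=np.mgrid[0:420,0:560]
P=(np.stack([(uu-K[0,2])/K[0,0]*d,(vv-K[1,2])/K[1,1]*d,d],-1)-c["t"])@c["R"]
kn=(P[...,2]>106)&(P[...,2]<118)&(np.hypot(P[...,0]-572,P[...,1]+231)<30); print(kn.sum(),P[kn].mean(0),P[kn].min(0),P[kn].max(0))
rd=(p[...,0]>110)&(p[...,1]<70)&(p[...,2]<70)&(P[...,2]>50); print(P[rd].min(0),P[rd].max(0),np.median(P[rd],0))
c=np.load("pics/top0.npz"); d=c["d"];K=c["intrinsics"]
P=(np.stack([(uu-K[0,2])/K[0,0]*d,(vv-K[1,2])/K[1,1]*d,d],-1)-c["t"])@c["R"]
kn=(P[...,2]>106)&(P[...,2]<118)&(np.hypot(P[...,0]-572,P[...,1]+231)<30); print(kn.sum(),P[kn].mean(0),P[kn].min(0),P[kn].max(0))
E
```

```text
[ 314  209   35   39 1033]
[(np.int64(327), np.int64(331), 209), (np.int64(319), np.int64(339), 213), (np.int64(316), np.int64(342), 217), (np.int64(315), np.int64(344), 221), (np.int64(314), np.int64(346), 225), (np.int64(315), np.int64(348), 229), (np.int64(316), np.int64(348), 233), (np.int64(317), np.int64(347), 237), (np.int64(319), np.int64(344), 241), (np.int64(323), np.int64(340), 245)]
[ 574.51045432 -228.24029252  112.        ] [ 571.50128357 -233.88798843   97.        ]
nut [585.34545405 -66.03344472  83.        ]
234.19168
[ 574.24054241 -228.74687073  110.65455341]
822 [ 573.33002084 -231.47804076  110.07867932] [ 559.88182986 -245.62625307  106.0177749 ] [ 585.21606569 -220.13073839  112.9795607 ]
[ 459.67922438 -146.48234418   58.83235923] [618.07222361 -26.41742274 329.14505247] [470.74079089 -38.33564056  61.06472291]
110 [ 571.42429072 -232.12801778  110.47128167] [ 560.72368744 -244.11885976  106.14271641] [ 585.35636759 -220.64670628  115.67195197]
```

```bash
python3 -m handwheel '[[[0.012,-0.036,-0.01,0,0,0,0.06],[0.012,-0.036,-0.03,0,0,0,0.06],[0.012,-0.036,-0.05,0,0,0,0.06],[0.012,-0.036,-0.07,0,0,0,0.06],[0.012,-0.036,-0.085,0,0,0,0.06],[0.012,-0.036,-0.1,0,0,0,0.06],[0.012,-0.036,-0.109,0,0,0,0.06],[0.012,-0.036,-0.109,0,0,0,0.06],[0.012,-0.036,-0.109,0,0,0,0.06],[0.012,-0.036,-0.109,0,0,0,0.06]]]' 40; python3 look.py w7
```

```text
time: 9.8
ee_pos: [573.5, -232.5, 153.0]
orientation: [-90.0, -0.1, -50.3]
contact_force: [-0.4, 0.1, 0.5]
opening: 0.705
9.85 [ 573.55952542 -232.65889194  153.18320855] [-0.79017542 -0.55140758 -0.2894505 ]
```

View pics/w7.png

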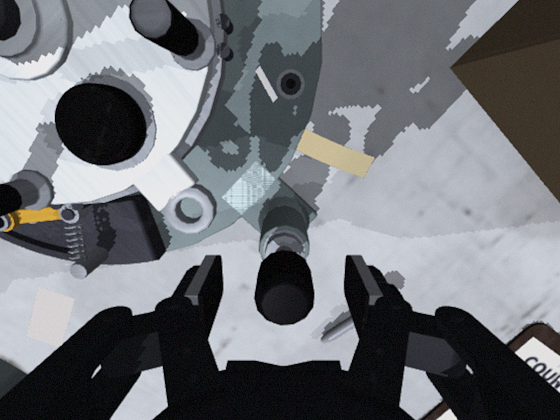

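```bash
python3 -m handwheel '[[[-0.0005,0,-0.001,0,0,0,0.02],[-0.0005,0,-0.001,0,0,0,0.02],[-0.0005,0,-0.001,0,0,0,0.02],[-0.0005,0,-0.001,0,0,0,0.02],[-0.0005,0,-0.001,0,0,0,0.02],[-0.0005,0,-0.001,0,0,0,0.02],[-0.0005,0,-0.001,0,0,0,0.02],[-0.0005,0,-0.001,0,0,0,0.02],[-0.0005,0,-0.001,0,0,0,0.02],[-0.0005,0,-0.001,0,0,0,0.02]]]' 50
```

```text
time: 10.68
ee_pos: [572.7, -232.8, 151.6]
orientation: [-90.0, -0.1, -50.3]
contact_force: [-0.9, -0.3, 5.3]
opening: 0.285
```

```bash
python3 -m handwheel '[[[0,0,0.005,0,0,0,0.02],[0,0,0.015,0,0,0,0.02],[0,0,0.03,0,0,0,0.02],[0,0,0.045,0,0,0,0.02],[0,0,0.06,0,0,0,0.02],[0,0,0.075,0,0,0,0.02],[0,0,0.08,0,0,0,0.02],[0,0,0.08,0,0,0,0.02],[0,0,0.08,0,0,0,0.02]]]'; python3 look.py w8; python3 - <<'E'
from plant import viewer
import cv2,numpy as np
p,d=viewer.grab_frame("scene"); np.savez("pics/s2.npz",p=p,d=d,**viewer.get_calibration("scene"))
a=cv2.resize(p[120:270,190:350,::-1],None,fx=3.5,fy=3.5,interpolation=cv2.INTER_CUBIC)
cv2.imwrite("pics/s2.png",a)
E
```

```text
time: 11.43
ee_pos: [572.2, -232.4, 230.6]
orientation: [-90.0, 0.0, -50.3]
contact_force: [0.3, -0.5, -2.2]
opening: 0.286
[  0 133  23  35 325] [476.5 -43.8  62. ] 108.93333835765164 168.57803686630072
11.4833 [ 571.93987337 -232.34176597  229.98355552] [ 0.20986608  0.21516293 -1.72902196]
```

View pics/w8.png

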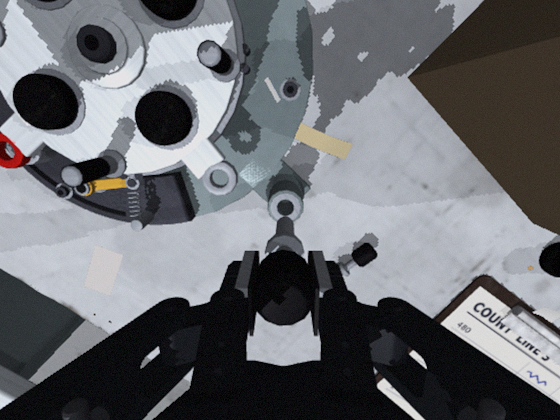

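```bash
python3 -m handwheel '[[[0,0,0.03,0,0,0,0.02],[0,0,0.05,0,0,0,0.02],[-0.015,0.029,0.05,0,0,0,0.02],[-0.03,0.058,0.05,0,0,0,0.02],[-0.045,0.086,0.05,0,0,0,0.02],[-0.06,0.115,0.05,0,0,0,0.02],[-0.075,0.144,0.05,0,0,0,0.02],[-0.09,0.173,0.05,0,0,0,0.02],[-0.1007,0.193,0.05,0,0,0,0.02],[-0.1007,0.193,0.03,0,0,0,0.02],[-0.1007,0.193,0.01,0,0,0,0.02],[-0.1007,0.193,-0.005,0,0,0,0.02],[-0.1007,0.193,-0.005,0,0,0,0.02],[-0.1007,0.193,-0.005,0,0,0,0.02],[-0.1007,0.193,-0.005,0,0,0,0.02]]]'; python3 look.py w9
python3 - <<'E'
from plant import viewer,env
import cv2,numpy as np
from h import ray
c=viewer.get_calibration("wrist"); e=env.read_state()["ee_pos"]
for q in [(471.2,-39.7,62),(e[0],e[1],e[2]-143),(e[0],e[1],e[2]-93)]:
    v=c["intrinsics"]@(c["R"]@np.array(q)+c["t"]); print(np.round(q,1),v[:2]/v[2])
p=cv2.imread("pics/w9.png")[150:310,180:390]; cv2.imwrite("pics/w9c.png",cv2.resize(p,None,fx=3.7,fy=3.7,interpolation=cv2.INTER_CUBIC))
E
```

```text
time: 12.78
ee_pos: [472.2, -39.7, 226.3]
orientation: [-90.0, -0.0, -50.3]
contact_force: [-0.2, -0.5, -0.7]
opening: 0.284
[267 194  34  30 454] [473.3 -37.9  62. ] 113.38427662819501 165.9457459661503
12.8333 [472.40467568 -39.77404635 226.67280804] [-0.38357573 -0.39565366 -1.30965708]
[471.2 -39.7  62. ] [283.24164732 212.01995304]
[472.4 -39.8  83.7] [284.41553333 220.25061707]
[472.4 -39.8 133.7] [284.8074547 249.9813472]
```

View pics/w9c.png

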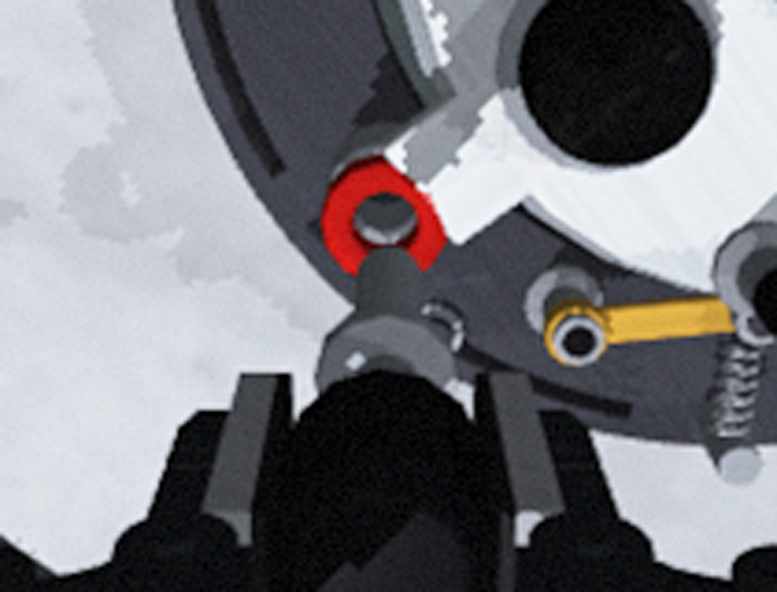

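```bash
python3 -m handwheel '[[[-0.001,-0.0002,-0.004,0,0,0,0.02],[-0.001,-0.0002,-0.008,0,0,0,0.02],[-0.001,-0.0002,-0.012,0,0,0,0.02],[-0.001,-0.0002,-0.015,0,0,0,0.02],[-0.001,-0.0002,-0.018,0,0,0,0.02],[-0.001,-0.0002,-0.021,0,0,0,0.02],[-0.001,-0.0002,-0.024,0,0,0,0.02],[-0.001,-0.0002,-0.026,0,0,0,0.02],[-0.001,-0.0002,-0.028,0,0,0,0.02],[-0.001,-0.0002,-0.028,0,0,0,0.02],[-0.001,-0.0002,-0.028,0,0,0,0.02]]]'
```

```text
time: 13.75
ee_pos: [470.8, -39.8, 197.9]
orientation: [-90.0, -0.0, -50.3]
contact_force: [0.5, 0.5, -1.4]
opening: 0.286
```

```bash
python3 -m handwheel '[[[0.0003,-0.0002,-0.002,0,0,0,0.02],[0.0003,-0.0002,-0.004,0,0,0,0.02],[0.0003,-0.0002,-0.006,0,0,0,0.02],[0.0003,-0.0002,-0.008,0,0,0,0.02],[0.0003,-0.0002,-0.01,0,0,0,0.02],[0.0003,-0.0002,-0.01,0,0,0,0.02]]]'
```

```text
time: 14.25
ee_pos: [471.0, -40.0, 187.5]
orientation: [-90.0, 0.0, -50.3]
contact_force: [1.2, 0.3, -1.1]
opening: 0.286
```

```bash
python3 -m handwheel '[[[0,0,-0.002,0,0,0,0.02],[0,0,-0.004,0,0,0,0.02],[0,0,-0.006,0,0,0,0.02],[0,0,-0.008,0,0,0,0.02],[0,0,-0.008,0,0,0,0.02]]]'
```

```text
time: 14.67
ee_pos: [471.0, -40.0, 179.5]
orientation: [-90.0, 0.0, -50.3]
contact_force: [-1.1, -0.8, -1.8]
opening: 0.29
```

```bash
python3 -m handwheel '[[[0,0,-0.002,0,0,0,0.02],[0,0,-0.004,0,0,0,0.02],[0,0,-0.006,0,0,0,0.02],[0,0,-0.008,0,0,0,0.02],[0,0,-0.01,0,0,0,0.02],[0,0,-0.012,0,0,0,0.02],[0,0,-0.014,0,0,0,0.02],[0,0,-0.016,0,0,0,0.02],[0,0,-0.018,0,0,0,0.02],[0,0,-0.02,0,0,0,0.02],[0,0,-0.02,0,0,0,0.02]]]'
```

```text
time: 15.58
ee_pos: [471.0, -40.0, 159.6]
orientation: [-90.0, 0.0, -50.3]
contact_force: [-0.1, 0.9, -1.3]
opening: 0.283
```

```bash
python3 -m handwheel '[[[0,0,-0.001,0,0,0,0.02],[0,0,-0.002,0,0,0,0.02],[0,0,-0.003,0,0,0,0.02],[0,0,-0.0035,0,0,0,0.02],[0,0,-0.0035,0,0,0,0.02]]]'
```

```text
time: 16.0
ee_pos: [471.1, -40.0, 156.4]
orientation: [-90.0, -0.0, -50.3]
contact_force: [0.5, -0.0, -1.9]
opening: 0.287
```

```bash
python3 -m handwheel '[[[0,0,-0.0005,0,0,0,0.02],[0,0,-0.001,0,0,0,0.02],[0,0,-0.001,0,0,0,0.02]]]'
```

```text
time: 16.25
ee_pos: [471.1, -40.0, 155.6]
orientation: [-90.0, -0.0, -50.3]
contact_force: [1.1, 0.1, 0.6]
opening: 0.285
```

```bash
python3 -m handwheel '[[[0,0,-0.0003,0,0,0,0.02],[0,0,-0.0006,0,0,0,0.02],[0,0,-0.0006,0,0,0,0.02]]]'
```

```text
time: 16.5
ee_pos: [471.2, -40.0, 155.5]
orientation: [-90.0, -0.0, -50.3]
contact_force: [-0.6, 0.0, 4.7]
opening: 0.285
```

```bash
python3 -m handwheel '[[[0,0,0.0004,0,0,0,0.05],[0,0,0.0004,0,0,0,0.05],[0,0,0.0004,0,0,0,0.05],[0,0,0.0004,0,0,0,0.05],[0,0,0.0004,0,0,0,0.05],[0,0,0.0004,0,0,0,0.05],[0,0,0.01,0,0,0,0.05],[0,0,0.03,0,0,0,0.05],[0,0,0.06,0,0,0,0.05],[-0.03,-0.02,0.1,0,0,0,0.05],[-0.06,-0.09,0.14,0,0,0,0.05],[-0.08,-0.13,0.16,0,0,0,0.05],[-0.08,-0.17,0.16,0,0,0,0.05],[-0.08,-0.21,0.16,0,0,0,0.05],[-0.08,-0.25,0.16,0,0,0,0.05],[-0.08,-0.29,0.16,0,0,0,0.05],[-0.08,-0.33,0.16,0,0,0,0.05],[-0.08,-0.36,0.16,0,0,0,0.05],[-0.08,-0.36,0.16,0,0,0,0.05]]]'; python3 - <<'E'
from plant import viewer,env
import cv2,numpy as np
from h import ray
vv,uu=np.mgrid[0:420,0:560]
A=[]
for n in ("top","scene"):
    p,d=viewer.grab_frame(n); c=viewer.get_calibration(n); K=c["intrinsics"]
    P=(np.stack([(uu-K[0,2])/K[0,0]*d,(vv-K[1,2])/K[1,1]*d,d],-1)-c["t"])@c["R"]
    m=(d>0)&(np.hypot(P[...,0]-471,P[...,1]+40)<22)&(P[...,2]>85)
    print(n,m.sum(), P[m].mean(0) if m.any() else 0, np.percentile(P[m][:,2],[50,90,98]) if m.any() else 0)
    A.append(p[90:260,185:355,::-1] if n=="top" else p[150:270,190:360,::-1])
a=[cv2.resize(x,(400,int(400*x.shape[0]/x.shape[1])),interpolation=cv2.INTER_CUBIC) for x in A]
a[1]=cv2.copyMakeBorder(a[1],0,a[0].shape[0]-a[1].shape[0],0,0,cv2.BORDER_CONSTANT)
cv2.imwrite("pics/fin.png",np.hstack(a))
E
```

```text
time: 18.08
ee_pos: [390.3, -402.8, 315.8]
orientation: [-90.0, -0.1, -50.4]
contact_force: [0.5, 0.2, -0.2]
opening: 0.584
top 138 [469.04009394 -40.68860692 112.66085649] [114.15385046 117.27958403 118.26342086]
scene 118 [464.62514843 -37.11621079 108.00848479] [111.39955842 117.28067261 118.64214271]
```

View pics/fin.png

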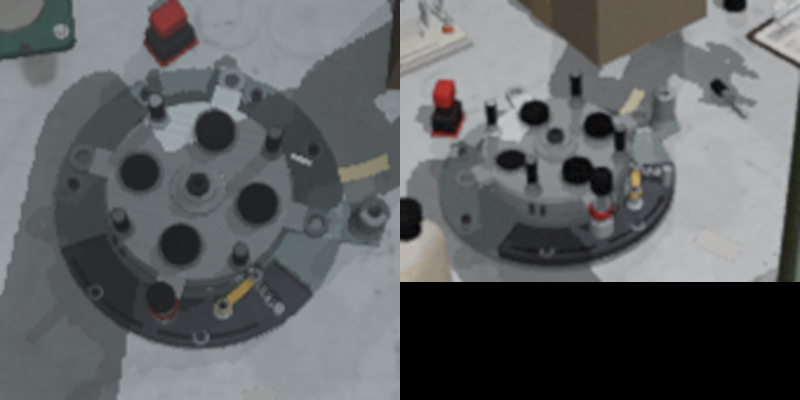

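```bash
python3 -c "
from plant import env
print(env.close_job())"
```

```text
the job is handed in; nothing more can be done
None
```

The job is handed in: the dial is in its next detent, and the larger lock pin is down through the red ear into the lock bush. It took about 18 s of the 67 s.

- **Dial:** I pushed the hand peg counter-clockwise from about 106° to 166.5–167°. The tangential push peaked at about 11 N in the readings taken at the end of each step. It then fell to zero as the dial dropped ahead. The lock bush was seen at 167.1°, so the red ear stands over it.
- **Pin:** It slid in with no side force to speak of. The shoulder met the ear with the tool at 155.5 mm, where 155–156 mm was expected, and I pressed with about 6 N before letting go.
- **Final view:** The top and scene pictures show the pin upright in the red ear, with the small pin still lying where it was. The upper part of the knob reads 117–118 mm in depth, where fully home gives 116 mm. A pin not home would be 12 mm or more higher.
- **Disagreements:**
  - The wrist camera read positions about 2 mm off the top camera (it put the ear at 113 mm radius instead of 115 mm), so I allowed for that when aligning.
  - The push force began falling near 160°, a little before the drop. I confirmed the detent by the ear's angle and the zero force.
- **Not checked:** I did not measure the bottle, gauge block and spanner afterwards. The arm was never near them, and no stray contact force showed in the readings.

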